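Nest the draw-stage cups in their case and let the lid down

TASK

Put the draw-stage samples away: set the middle cup into the wide one that already sits in the sample case, then the narrow, tall cup into the middle one, each set down upright on the bottom of the cup below, not dropped. Then push down the black knob on the knuckle of the locked lid stay until the stay clearly folds, and let the lid down gently by its handle until it is fully shut.

Things in the scene. Friction and masses are not known exactly. Their poses are not given: they have to be found in the camera images.
- case_floor (a point): Centre of the inner floor of the sample case, a fixed open box of grey painted sheet steel, 160 mm deep (x) by 165 mm wide (y) outside, walls 3 mm, rim 61 mm above this point. Case axes: +x from the front wall to the hinged back wall, +y to the case's left, z up. This point is 9 mm above the worktop. The case has a random place and a yaw up to 0.2 rad.
- hinge (a point): Middle of the lid's hinge axis, on the back rim of the case (84 mm behind and 61 mm above the floor centre, so 70 mm above the worktop); the axis runs along the case's y. Axes as the case.
- handle (a point): Middle of the round bar (diameter 10 mm, straight for 84 mm along the case's y) of the D-handle on the front edge of the lid (grey hood 160 x 165 x 36 mm, 0.45 kg); the bar stands 38 mm off the lid's front face. It moves on an arc about the hinge axis, radius 203 mm: propped open 25 mm behind and 201 mm above that axis, shut 202 mm in front and 18 mm above it.
- stay_knob (a point): Middle of the black roller knob (diameter 15 mm, 40 mm along the case's y) on the knuckle of the two-link folding stay at the case's right (-y) side; at the start about 113 mm above the worktop. Pushed down it swings on the 107 mm lower link about a pivot on the case's side (46 mm in front of the case's middle, 35 mm above the worktop): down and towards the hinge together, at about 45 degrees. It turns freely.
- stay (a joint): Fold of the stay's knuckle, rad: 0 = locked against its stop, just past straight; 0.09 = straight; larger = broken and folding (about 2.7 with the lid shut). While it is under 0.09 the lid cannot be lowered.
- lid (a joint): Turn of the lid, rad: 0 = propped open (92 degrees), 1.606 = fully shut. The hinge is stiff enough to hold the lid where it is left in the upper part of its swing; beyond about 0.6 it falls by its weight if let go.
- cup_wide_centre (a point): Centre, half-way up, of the widest and shortest steel cup: outside diameter 112 mm, height 33 mm, wall and bottom 3 mm, open on top. It stands upright in the case, on its floor. Axis z along the cup.
- cup_mid_centre (a point): Centre, half-way up, of the middle steel cup: outside diameter 88 mm, height 55 mm, wall and bottom 3 mm, open on top, 0.24 kg. It stands upright on the worktop, left or right of the case. Nested in the wide cup it has 9 mm of play all round and its rim stands 25 mm above the wide cup's rim.
- cup_narrow_centre (a point): Centre, half-way up, of the narrowest and tallest steel cup: outside diameter 69 mm, height 81 mm, wall and bottom 3 mm, open on top, 0.24 kg. It stands upright on the worktop on the other side of the case. Nested in the middle cup it has 6.5 mm of play all round and its rim stands 29 mm above the middle cup's rim, 7 mm under the shut lid.
There are look-alikes about, which are no part of the job. What is shaped like the part that bears cup_wide_centre but green is not meant.

How it is judged:
By the outcome, as a careful person would: the job done as asked, in the order asked, and still so for the second after the job is handed in, with the robot touching nothing.
It also fails if it takes over 72 s, if anything falls off the work surface, if the arm or the gripper's body presses on something with over 40 N, if the wrist force passes 120 N, or if a joint passes its speed limit or range.

ROBOT

A 6-joint arm with a two-finger parallel gripper is mounted at the origin on a cart in front of the work surface, level with it; the furniture and walls round the work are solid. World frame = base frame: x ahead of the robot, y to its left, z up, the work surface at z = 0. Lengths are in mm, angles in degrees, forces in N, time in s.
With the tool pointing down it reaches from about 250 to 775 mm from the base axis. Payload 8.9 kg.
Tool frame: the origin (TCP) lies between the finger pads; the fingertips stand 22 mm ahead of it and the grasp point (between the pads) lies 3 mm ahead of it; z points along the fingers, y is the direction in which the jaws open and shut (so a half turn about z gives the same grasp; the last joint's range is limited). The gripper opens to 85 mm and grips with 20 to 120 N. Pads are 22 mm wide; open, the fingers measure 114 mm over their backs; the gripper's body (76 mm by 85 mm) begins 54 mm behind the grasp point. The pads swing forward as they close: fully open they stand 13 mm farther back than shut.
Start: joints at [-74.616, 16.656, -8.789, 64.555, 0, 82.019], TCP at [208.212, -481.946, 253.305] pointing down, gripper open.
Joint ranges: [-144.48, 144.48], [-52.06, 99.96], [-74.48, 78.29], [-112.23, 115.85], [-86.99, 84.42], [-180, 180]. Speed limits (degrees/s): [127.2, 127.2, 159.86, 180, 180, 180].

INTERFACE

Orientations are given as a 3x3 rotation matrix whose columns are the frame's x, y, z axes.
In Python, from station import r, viewer gives the robot as it stands.
- The arm moves only by the tool move_arm, never from a script. Its argument "series" is a list of rows, each a list of 7 numbers: the finger opening in mm, from 0 to 85.4, then the shift along the world's x, y, z in mm, then the turn, a rotation vector about the world's x, y, z in degrees. A call has 1 to 12 rows; each row is the pose to reach, as a shift and turn from the pose measured when the call began; what a row does not reach only later rows make up. A row lasts 1/10 s, in which the tool goes at most 50 mm and 8.59 degrees, less where a joint would pass 70% of its speed; a pose out of reach is approached as far as the arm can. A call with a gripper value outside its range is refused whole. The fingers move at their own pace and stop on an object; "newtons" is the grip in N (left out, the last holds). Time passes only in rows, so rows that repeat a pose let the fingers close. It gives the time, the measured TCP pose, the force and the opening at its end, in the units of the state.
- r.get_state(): the state, without advancing time (a new reading comes with each control period).
- viewer.grab_frame(name): name is "side" or "top"; returns a dict with "image" (384x512x3 uint8, red, green, blue), "range_z" (384x512 float32, mm along the optical axis (not along the pixel's ray), 0 where there is no reading), "camera_matrix" (3x3 intrinsics, pixels), "T" (4x4, takes a point from camera to world coordinates). Camera axes: x right, y down, z forward; pixel columns grow to the right and rows downward; lengths in mm; the calibration is good to about 2 mm. A picture is of the moment at which its call begins.
- r.hand_in(): hands the job in, once; it reports no verdict.
Trained networks look in the newest picture that a camera, given by its name, has taken for a name from the list of things; names that differ only in an ending like _2 or _b are one class to them, and where a whole thing is asked for, a point or a joint stands for the part that bears it (a point fixed in the world has none). Each returns a list of dicts, best first, with "p" (0 to 1); they miss things now and then, are a little off and sometimes report something else, mostly with a low value. They report only what shows in the picture. A call takes as long as a camera call. They do not tell look-alikes from the thing itself.
- viewer.search_frame(target, camera): "point" ([column, row] in pixels, amid what is visible of it).
- viewer.spot_point(target, camera): "point" ([column, row] in pixels: a listed point, or the origin of a listed thing).
The state is a dict: "time_s": time; "qpos": joint angles; "dq": joint speeds; "joint_efforts": joint torques, N m; "position": TCP position; "ee_rot": TCP orientation; "wrist_force": force on the tool from outside, world axes, zero at the start; "wrist_torque": the same for the moment, N m; "grip_width": finger opening in mm.
Only numpy, scipy, OpenCV 4.12 (cv2) and the standard library are available. Lean on these libraries where they do the work, as an engineer would, in place of code of your own. Each camera call takes 0.05 s, during which the arm holds its last target. There are 200 camera calls.

## Working session

There is one attempt and no reset: what is moved stays moved. The work goes in short steps, Python scripts to look and compute and a tool call to move; the robot and the scene stay as the last step left them, time stands still between calls to the robot, and variables do not carry over. Pictures are saved under pics/ and viewed, about 8 in all and at most 12, crops included, and the job is handed in when it is done.

Besides the shell and the picture viewer there is one more tool, called after ">>>" as name(argument=value, ...) on one line, values as JSON. move_arm: Moves the arm, as the interface text tells. Its arguments: {"type":"object","properties":{"series":{"type":"array","items":{"type":"array","items":{"type":"number"}}},"newtons":{"type":"number"}},"required":["series"]}

```bash
ls; mkdir -p pics
cat > h.py <<'E'
import numpy as np, cv2
from station import r, viewer
def world(f,px,z=None):
    K=np.array(f["camera_matrix"]);T=np.array(f["T"]);u,v=px
    d=f["range_z"][int(round(v))-1:int(round(v))+2,int(round(u))-1:int(round(u))+2];d=d[d>0]
    dz=np.median(d) if d.size else np.nan
    c=np.linalg.inv(K)@[u,v,1]
    return (T@np.r_[c*dz,1])[:3]
def cloud(f):
    K=np.array(f["camera_matrix"]);T=np.array(f["T"]);h,w=f["range_z"].shape
    u,v=np.meshgrid(np.arange(w),np.arange(h));Z=f["range_z"]
    c=np.stack([(u-K[0,2])/K[0,0]*Z,(v-K[1,2])/K[1,1]*Z,Z],-1)
    return c@T[:3,:3].T+T[:3,3]
E
python3 - <<'E'
from h import *
np.set_printoptions(precision=1,suppress=True)
fs={}
for c in("top","side"):
    f=viewer.grab_frame(c);fs[c]=f
    np.savez(f"{c}0.npz",**f)
    print(c,np.array(f["T"]).round(2).tolist(),np.array(f["camera_matrix"]).tolist())
    for n in("case_floor","hinge","handle","stay_knob","cup_wide_centre","cup_mid_centre","cup_narrow_centre"):
        for d in viewer.spot_point(n,c)[:3]: print(c,n,np.array(d["point"]),round(d["p"],2),world(f,d["point"]))
im=np.hstack([fs["top"]["image"],fs["side"]["image"]])[:,:,::-1]
cv2.imwrite("pics/a.png",cv2.resize(im,(800,300),interpolation=cv2.INTER_AREA))
print(r.get_state()["ee_rot"])
E
```

```text
pics
top [[-0.01, -1.0, 0.03, 501.63], [-1.0, 0.01, -0.02, 0.44], [0.02, -0.03, -1.0, 1351.72], [0.0, 0.0, 0.0, 1.0]] [[397.62786059100006, 0.0, 251.9434069019398], [0.0, 397.62786059100006, 189.0416371744415], [0.0, 0.0, 1.0]]
top case_floor [245.3 183.6] 0.64 [566.5  -4.2  12.5]
top case_floor [244.3 155.1] 0.42 [655.2  -1.6  76.8]
top hinge [243.6 156.9] 0.92 [650.6   0.7  66.4]
top handle [241.5 140.8] 0.94 [671.1   6.  270.6]
top stay_knob [285.3 166.9] 0.67 [ 612.2 -128.7  120.3]
top cup_wide_centre [249.2 186.5] 0.93 [556.7 -17.3  11.7]
top cup_wide_centre [311.1 190.2] 0.84 [ 542.5 -227.7    4.9]
top cup_wide_centre [239.7 139.8] 0.56 [673.1  10.8 275.8]
top cup_mid_centre [146.2 203.3] 0.96 [503.3 330.4   3.3]
top cup_narrow_centre [353.7 205.1] 0.58 [ 490.5 -372.3    4.9]
side [[-0.88, -0.2, 0.42, -39.94], [-0.47, 0.42, -0.78, 1149.09], [-0.02, -0.88, -0.47, 857.17], [0.0, 0.0, 0.0, 1.0]] [[478.985174158308, 0.0, 258.0177298184857], [0.0, 478.985174158308, 187.44872514841657], [0.0, 0.0, 1.0]]
side case_floor [263.5 227.4] 0.71 [532.   67.5  70. ]
side hinge [236.9 206. ] 0.68 [663.    1.1  77.2]
side handle [231.9 150.2] 0.66 [ 784.1 -182.   179.3]
side handle [272.1 225.2] 0.24 [553.9 -34.4  13.3]
side stay_knob [268.9 182.4] 0.78 [ 609.2 -124.3  116.4]
side cup_wide_centre [298. 201.] 0.85 [ 547.  -229.8    5.5]
side cup_wide_centre [272.5 224.8] 0.57 [553.1 -35.6  14.4]
side cup_mid_centre [227.2 290.9] 0.79 [523.7 301.1   4.2]
side cup_narrow_centre [318.3 178.4] 0.95 [ 509.4 -326.2   60.2]
side cup_narrow_centre [240.7 207.4] 0.62 [ 710.9 -102.2    5.1]
[[ 0.9  0.4 -0. ]
 [ 0.4 -0.9 -0. ]
 [-0.   0.  -1. ]]
```

View pics/a.png

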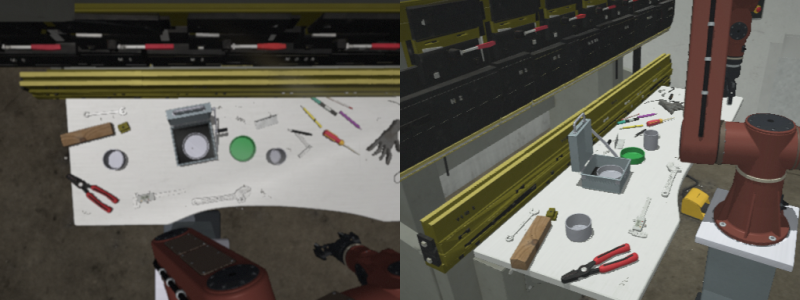

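Run:
```python
from h import *
np.set_printoptions(precision=1,suppress=True)
t=dict(np.load("top0.npz"));s=dict(np.load("side0.npz"))
a=cv2.resize(t["image"][90:270,110:390,::-1],(800,514),interpolation=cv2.INTER_CUBIC)
cv2.imwrite("pics/b.png",a)
# rim circle fits from point clouds
from scipy.optimize import least_squares
for n,c0,h,R in(("mid",(503,330),55,44),("nar",(490,-362),81,34.5),("wide",(562,-12),42,56),("green?",(545,-228),33,56)):
  for cn,f in(("top",t),("side",s)):
    P=cloud(f).reshape(-1,3);m=(np.hypot(P[:,0]-c0[0],P[:,1]-c0[1])<R+40)&(abs(P[:,2]-h)<7)
    Q=P[m]
    if len(Q)<8: print(n,cn,len(Q));continue
    q=least_squares(lambda x:np.hypot(Q[:,0]-x[0],Q[:,1]-x[1])-R+1.5,c0,loss="soft_l1",f_scale=3)
    print(n,cn,len(Q),q.x,"cost",q.cost/len(Q),"z90",np.percentile(Q[:,2],[50,90]))
def tri(pt,ps):
    A=[];
    for f,p in((t,pt),(s,ps)):
        d=f["T"][:3,:3]@np.linalg.inv(f["camera_matrix"])@[*p,1];A.append((f["T"][:3,3],d/np.linalg.norm(d)))
    M=sum(np.eye(3)-np.outer(d,d) for o,d in A);b=sum((np.eye(3)-np.outer(d,d))@o for o,d in A)
    return np.linalg.solve(M,b)
for n,p,q in(("hinge",(243.6,156.9),(236.9,206)),("handle",(241.5,140.8),(231.9,150.2)),("knob",(285.3,166.9),(268.9,182.4)),("wide",(249.2,186.5),(272.5,224.8)),("mid",(146.2,203.3),(227.2,290.9)),("nar",(353.7,205.1),(318.3,178.4))): print(n,tri(p,q))
# case yaw: front wall outer rim pixels in top view z 65..76
P=cloud(t).reshape(-1,3);m=(abs(P[:,2]-70)<6)&(abs(P[:,0]-480)<60)&(abs(P[:,1])<75)
print("front rim",m.sum()); 
if m.sum()>5:
    print(np.polyfit(P[m,1],P[m,0],1)); print(P[m][:, :3].min(0),P[m].max(0))
```

```text
mid top 100 [500.8 325.1] cost 0.5572878702553989 z90 [54.3 58.7]
mid side 233 [502.5 326.5] cost 1.322912023534157 z90 [53.5 58. ]
nar top 82 [ 507.7 -356.4] cost 0.6219744810672959 z90 [81.2 84.5]
nar side 87 [ 509.6 -356.8] cost 3.340152159520583 z90 [79.2 83. ]
wide top 140 [554.7 -18.9] cost 25.531655439541954 z90 [42.1 45.9]
wide side 403 [557.1 -16.3] cost 63.00769238414004 z90 [41.6 46.9]
green? top 108 [ 542.5 -219. ] cost 0.4878916471289476 z90 [32.9 36.5]
green? side 141 [ 544.7 -219.2] cost 3.476716290000646 z90 [31.5 35.2]
hinge [654.4   3.5  80.1]
handle [669.4   5.4 274.6]
knob [ 612.5 -129.7  113.2]
wide [551.2 -19.5  24.3]
mid [505.2 325.2  29.2]
nar [ 504.1 -353.4   50.4]
front rim 116
[  0.1 490.8]
[472.6 -73.4  64.1] [537.3  71.3  75.1]
```

View pics/b.png

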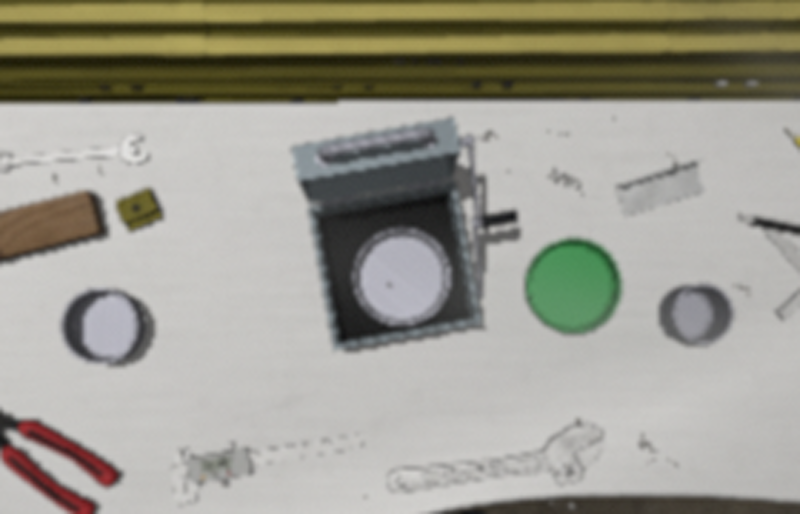

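Viewed 2 pictures. Top view: mid cup at crop (108,326), left of the case. Narrow cup at (696,315), right of the case. The wide steel cup is inside the case at (402,277). The green look-alike at (573,286) stands on the worktop, so the one in the case is meant. The stay knob is at (500,217) and the handle bar at (378,146).

Run:
```python
from h import *
from scipy.optimize import least_squares
np.set_printoptions(precision=1,suppress=True)
t=dict(np.load("top0.npz"));s=dict(np.load("side0.npz"))
for cn,f in(("top",t),("side",s)):
    P=cloud(f).reshape(-1,3)
    d=np.hypot(P[:,0]-554,P[:,1]+18)
    Q=P[(d>44)&(d<66)&(P[:,2]>37)&(P[:,2]<47)]
    q=least_squares(lambda x:np.hypot(Q[:,0]-x[0],Q[:,1]-x[1])-54.5,(554,-18),loss="soft_l1",f_scale=2);print("wide",cn,len(Q),q.x,q.cost/len(Q))
    # case rim: fit rectangle outline 157x162 centre-of-wall
    m=(abs(P[:,2]-70)<4)&(abs(P[:,0]-565)<110)&(abs(P[:,1]+8)<110);Q=P[m]
    def e(x,Q=Q):
        c,si=np.cos(x[2]),np.sin(x[2]);dx,dy=Q[:,0]-x[0],Q[:,1]-x[1]
        a=abs(c*dx+si*dy)-78.5;b=abs(-si*dx+c*dy)-81
        return np.where((a>0)&(b>0),np.hypot(a,b),np.maximum(a,b))
    q=least_squares(e,(568,-8,.17),loss="cauchy",f_scale=2,x_scale=(10,10,.1));print("case",cn,len(Q),q.x.round(3),np.median(abs(e(q.x))))
    Q=P[(abs(P[:,1])<120)&(P[:,0]>695)&(P[:,2]>20)];print("back",[(z,np.percentile(Q[(Q[:,2]>z)&(Q[:,2]<z+50),0],1).round() if ((Q[:,2]>z)&(Q[:,2]<z+50)).any() else 0) for z in range(0,600,50)])
    Q=P[(abs(P[:,1]-5)<60)&(abs(P[:,0]-675)<30)&(P[:,2]>262)&(P[:,2]<290)];print("handle",len(Q),Q.mean(0) if len(Q) else 0, np.polyfit(Q[:,1],Q[:,0],1).round(3) if len(Q) else 0,Q.max(0) if len(Q) else 0)
print(np.array(r.get_state()["ee_rot"]).round(4).tolist())
```

```text
wide top 93 [553.9 -18.6] 0.4518306315055579
case top 374 [566.7 -10.    0.2] 1.90446766946733
back [(0, np.float64(755.0)), (50, np.float64(758.0)), (100, np.float64(769.0)), (150, np.float64(784.0)), (200, np.float64(696.0)), (250, 0), (300, 0), (350, np.float64(786.0)), (400, np.float64(778.0)), (450, np.float64(775.0)), (500, np.float64(778.0)), (550, np.float64(777.0))]
handle 150 [673.6   9.2 274.8] [ -0.2 675.2] [686.9  62.4 280.9]
wide side 98 [555.2 -17.8] 2.011929497741411
case side 343 [567.7  -9.    0.2] 2.2308507283485426
back [(0, np.float64(759.0)), (50, np.float64(696.0)), (100, np.float64(695.0)), (150, np.float64(696.0)), (200, np.float64(695.0)), (250, 0), (300, np.float64(805.0)), (350, np.float64(787.0)), (400, np.float64(780.0)), (450, np.float64(775.0)), (500, np.float64(777.0)), (550, np.float64(778.0))]
handle 75 [672.3  16.5 273.6] [ -0.2 675. ] [685.8  63.8 280.3]
[[0.918, 0.3966, -0.0], [0.3966, -0.918, -0.0001], [-0.0, 0.0001, -1.0]]
```

>>> move_arm(series=[[60,30,50,20,0,0,8],[60,60,100,20,0,0,16],[60,90,150,20,0,0,24],[60,110,198,20,0,0,32],[60,130,246,20,0,0,40],[60,150,294,20,0,0,48],[60,160,343,20,0,0,56],[60,170,392,20,0,0,64],[60,180,441,20,0,0,72],[60,190,490,20,0,0,80],[60,200,538,20,0,0,88],[60,210,587,20,0,0,96]])

```text
time_s: 2.0
position: [411.8, 75.8, 273.7]
ee_rot: [[-0.495, 0.869, 0.001], [0.869, 0.495, -0.0], [-0.001, 0.001, -1.0]]
wrist_force: [2.2, -1.2, 0.3]
grip_width: 60.5
```

>>> move_arm(newtons=50, series=[[40,14,48,0,0,0,8],[40,28,96,0,0,0,16],[40,42,144,0,0,0,24],[40,56,192,-10,0,0,32],[40,68,240,-20,0,0,40],[40,78,280,-40,0,0,48],[40,82,292,-70,0,0,56],[40,82,292,-100,0,0,64],[40,82,292,-130,0,0,70.6],[40,82,292,-160,0,0,70.6],[40,82,292,-175,0,0,70.6],[40,82,292,-175,0,0,70.6]])

```text
time_s: 3.2
position: [492.3, 366.9, 96.2]
ee_rot: [[-0.984, -0.179, -0.003], [-0.179, 0.984, -0.001], [0.004, -0.001, -1.0]]
wrist_force: [-0.8, -1.0, 0.5]
grip_width: 40.1
```

Run:
```python
from h import *
s=r.get_state();print(s["position"],s["grip_width"],s["qpos"])
f=viewer.grab_frame("side");t=viewer.grab_frame("top")
a=f["image"][200:340,150:310,::-1];b=t["image"][150:250,90:210,::-1]
cv2.imwrite("pics/c.png",np.hstack([cv2.resize(a,(440,385),interpolation=cv2.INTER_CUBIC),cv2.resize(b,(360,385),interpolation=cv2.INTER_CUBIC)]))
```

```text
[492.28278604 366.88559574  96.20035143] 40.14277682363234 [ 2.98581884e+01  3.33135099e+01 -7.43845251e+00  4.94550461e+01
  3.79188934e-02  1.95623222e+01]
```

View pics/c.png

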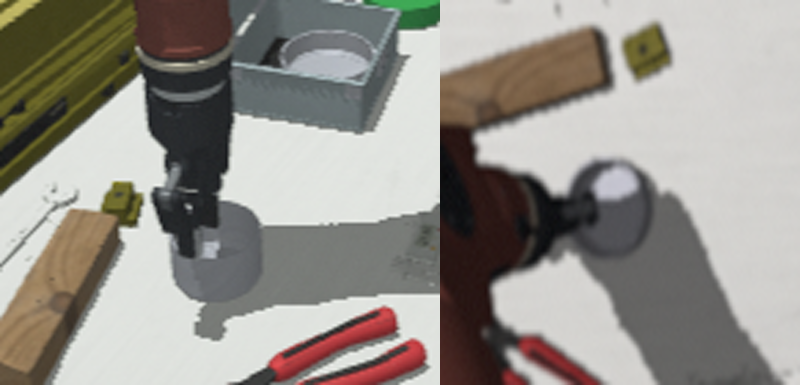

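The gripper straddles the mid cup's left wall as intended, with the rim between the fingers at about (205,220). Next I lower and grip.

>>> move_arm(newtons=60, series=[[40,1,1,-15,0,0,0],[40,1.5,1,-30,0,0,0],[40,1.5,1,-39,0,0,0],[40,1.5,1,-39,0,0,0],[0,1.5,1,-39,0,0,0],[0,1.5,1,-39,0,0,0],[0,1.5,1,-39,0,0,0],[0,1.5,1,-39,0,0,0],[0,1.5,1,-39,0,0,0],[0,1.5,1,-39,0,0,0],[0,1.5,1,-39,0,0,0]])

```text
time_s: 4.4
position: [495.9, 369.2, 60.9]
ee_rot: [[-0.984, -0.179, 0.002], [-0.179, 0.984, 0.002], [-0.002, 0.002, -1.0]]
wrist_force: [-1.4, -1.0, 6.5]
grip_width: 3.2
```

>>> move_arm(series=[[0,0,0,20,0,0,0],[0,0,0,50,0,0,0],[0,0,0,80,0,0,0],[0,0,0,100,0,0,0],[0,0,0,100,0,0,0]])

```text
time_s: 4.9
position: [497.4, 370.1, 163.7]
ee_rot: [[-0.984, -0.179, 0.006], [-0.179, 0.984, 0.004], [-0.006, 0.003, -1.0]]
wrist_force: [0.5, 0.2, -2.3]
grip_width: 3.0
```

Run:
```python
from h import *
s=r.get_state();print(s["position"],s["grip_width"],s["wrist_force"],s["wrist_torque"])
f=viewer.grab_frame("side")
a=f["image"][140:320,150:310,::-1]
cv2.imwrite("pics/d.png",cv2.resize(a,(530,596),interpolation=cv2.INTER_CUBIC))
from scipy.optimize import least_squares
P=cloud(f).reshape(-1,3);Q=P[(np.hypot(P[:,0]-501,P[:,1]-325)<60)&(P[:,2]>85)&(P[:,2]<170)]
Q=Q[Q[:,1]<350]
q=least_squares(lambda x:np.hypot(Q[:,0]-x[0],Q[:,1]-x[1])-44,(501,325),loss="soft_l1",f_scale=2);print(len(Q),q.x,np.percentile(Q[:,2],[1,99]))
```

```text
[497.38303522 370.06539451 163.67010341] 2.954238352689317 [ 0.49038075  0.23548887 -2.26837528] [ 0.12261276 -0.03969935 -0.03100301]
417 [506.50170592 332.07061684] [106.88626877 159.52435874]
```

View pics/d.png

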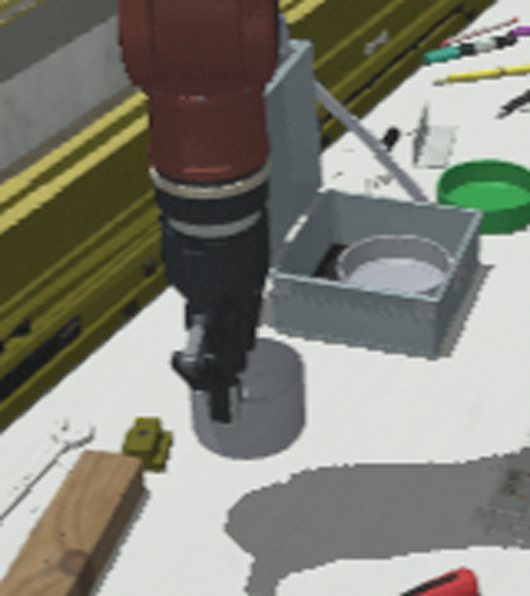

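>>> move_arm(series=[[0,4,-25,0,0,0,0],[0,10,-65,0,0,0,0],[0,16,-110,0,0,0,0],[0,23,-155,0,0,0,0],[0,29,-200,0,0,0,0],[0,36,-245,0,0,0,0],[0,42,-290,0,0,0,0],[0,47,-325,0,0,0,0],[0,49,-347,0,0,0,0],[0,49,-347,-10,0,0,0],[0,49,-347,-20,0,0,0],[0,49,-347,-20,0,0,0]])

```text
time_s: 6.15
position: [543.6, 23.5, 139.0]
ee_rot: [[-0.984, -0.179, -0.001], [-0.179, 0.984, 0.004], [0.0, 0.004, -1.0]]
wrist_force: [-0.6, 0.3, -2.0]
grip_width: 3.0
```

```bash
cat >> h.py <<'E'
from scipy.optimize import least_squares
def ring(f,c0,R,zlo,zhi,w=10):
    P=cloud(f).reshape(-1,3);d=np.hypot(P[:,0]-c0[0],P[:,1]-c0[1])
    Q=P[(abs(d-R)<w)&(P[:,2]>zlo)&(P[:,2]<zhi)]
    if len(Q)<10: return len(Q)
    q=least_squares(lambda x:np.hypot(Q[:,0]-x[0],Q[:,1]-x[1])-R,c0,loss="soft_l1",f_scale=2)
    return len(Q),q.x.round(1),round(q.cost/len(Q),2),np.median(Q[:,2]).round(1)
E
python3 - <<'E'
from h import *
s=r.get_state();p=s["position"];print(p,s["grip_width"],s["wrist_force"])
f=viewer.grab_frame("side");t=viewer.grab_frame("top")
c=(p[0]+8,p[1]-41)
for g in(f,t): print(ring(g,c,43,p[2]-11,p[2]+1), ring(g,(554.5,-18.2),54.5,37,47))
a=f["image"][120:270,180:350,::-1];b=t["image"][130:240,190:310,::-1]
cv2.imwrite("pics/e.png",np.hstack([cv2.resize(a,(440,388),interpolation=cv2.INTER_CUBIC),cv2.resize(b,(360,388),interpolation=cv2.INTER_CUBIC)]))
E
```

```text
[543.60544765  23.48235851 139.04915241] 3.0048835440594353 [-0.61386889  0.31209236 -1.96059028]
(94, array([550.8, -16. ]), np.float64(2.07), np.float64(132.1)) (57, array([555.4, -18.3]), np.float64(1.54), np.float64(41.8))
(16, array([550. , -15.6]), np.float64(0.2), np.float64(133.4)) (28, array([553.8, -18.4]), np.float64(0.32), np.float64(42.1))
```

View pics/e.png

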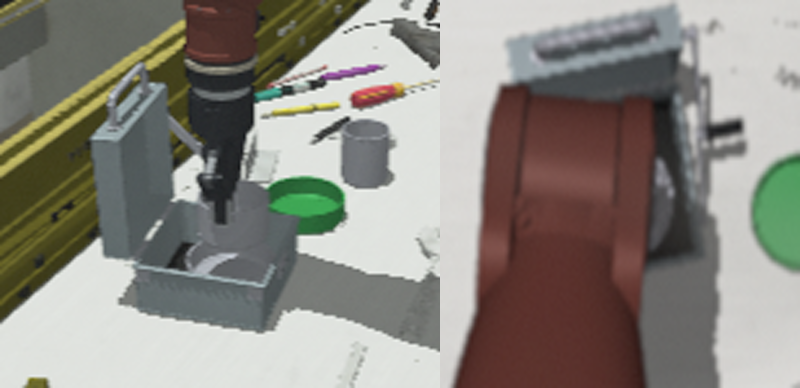

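The mid cup hangs upright over the wide one, about 4 mm off centre. I'll correct that and lower it.

>>> move_arm(series=[[0,4,-2.5,-10,0,0,0],[0,4,-2.5,-20,0,0,0],[0,4,-2.5,-30,0,0,0],[0,4,-2.5,-40,0,0,0],[0,4,-2.5,-48,0,0,0],[0,4,-2.5,-53,0,0,0],[0,4,-2.5,-56,0,0,0],[0,4,-2.5,-58,0,0,0],[0,4,-2.5,-60,0,0,0],[0,4,-2.5,-60,0,0,0]])

```text
time_s: 7.25
position: [548.8, 21.1, 80.8]
ee_rot: [[-0.984, -0.18, 0.002], [-0.18, 0.984, 0.003], [-0.002, 0.003, -1.0]]
wrist_force: [-0.5, 0.0, -1.9]
grip_width: 2.8
```

>>> move_arm(series=[[0,-1,0,-3,0,0,0],[0,-1,0,-5,0,0,0],[0,-1,0,-6,0,0,0],[0,-1,0,-7,0,0,0],[0,-1,0,-8,0,0,0],[0,-1,0,-9,0,0,0],[0,-1,0,-9,0,0,0]])

```text
time_s: 7.95
position: [547.9, 21.3, 72.8]
ee_rot: [[-0.984, -0.18, 0.002], [-0.18, 0.984, 0.004], [-0.003, 0.003, -1.0]]
wrist_force: [-4.6, 1.5, 11.5]
grip_width: 2.6
```

Contact came at the expected height: TCP 72.8, 11 N. Release and retreat upward.

>>> move_arm(series=[[3,0,0,0.5,0,0,0],[10,0,0,1,0,0,0],[20,0,0,1,0,0,0],[26,0,0,1,0,0,0],[26,0,0,2,0,0,0],[26,0,0,20,0,0,0],[26,0,0,50,0,0,0],[40,0,-20,90,0,0,0],[60,-15,-60,120,0,0,0],[85,-30,-105,135,0,0,0],[85,-45,-150,140,0,0,0],[85,-50,-195,140,0,0,0]])

```text
time_s: 9.15
position: [497.1, -175.5, 214.3]
ee_rot: [[-0.984, -0.181, 0.004], [-0.181, 0.984, 0.003], [-0.005, 0.002, -1.0]]
wrist_force: [1.0, -0.5, -0.6]
grip_width: 84.9
```

Run:
```python
from h import *
s=r.get_state();p=s["position"];print(p,s["grip_width"],s["wrist_force"])
f=viewer.grab_frame("side");t=viewer.grab_frame("top")
for g in(f,t): print("mid",ring(g,(553,-18),42.5,62,72),"wide", ring(g,(554.5,-18.2),54.5,37,47),"nar",ring(g,(508.6,-356.6),33.5,76,88),"floor mid",ring(g,(553,-18),20,5,30,20))
a=f["image"][120:270,180:350,::-1];b=t["image"][130:240,190:310,::-1]
cv2.imwrite("pics/f.png",np.hstack([cv2.resize(a,(440,388),interpolation=cv2.INTER_CUBIC),cv2.resize(b,(360,388),interpolation=cv2.INTER_CUBIC)]))
```

```text
[ 497.1454233  -175.47087253  214.31387952] 84.85711422528242 [ 1.04243019 -0.45253286 -0.58971154]
mid (126, array([555.6, -17.6]), np.float64(1.79), np.float64(66.0)) wide (62, array([555. , -15.3]), np.float64(4.79), np.float64(42.0)) nar (71, array([ 509.6, -356. ]), np.float64(3.3), np.float64(79.7)) floor mid 2
mid (76, array([553.5, -18.6]), np.float64(0.36), np.float64(67.3)) wide (97, array([553.9, -18.7]), np.float64(0.46), np.float64(41.6)) nar 0 floor mid (443, array([553.3, -18.2]), np.float64(16.88), np.float64(16.0))
```

View pics/f.png

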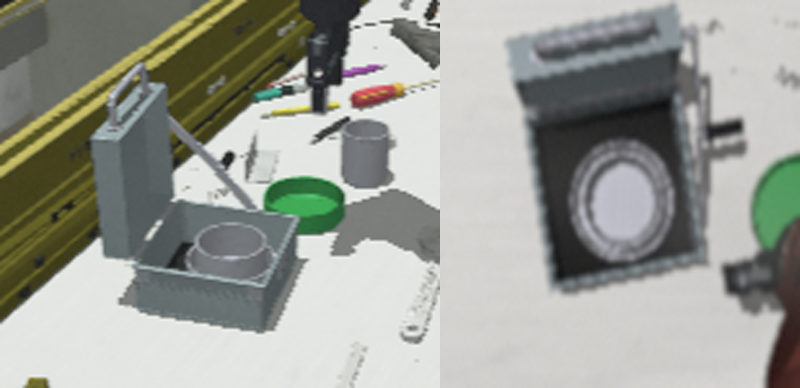

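Mid cup is nested centred: rim at z 66.7, (554.4,-18), upright. Next is the narrow cup.

>>> move_arm(series=[[85,3,-45,0,0,0,0],[85,6,-95,0,0,0,0],[85,9,-140,-10,0,0,0],[85,11,-170,-30,0,0,0],[85,11.5,-181,-60,0,0,0],[85,11.5,-181,-90,0,0,0],[85,11.5,-181,-95,0,0,0],[85,11.5,-181,-95,0,0,0]])

```text
time_s: 10.05
position: [508.6, -358.8, 117.8]
ee_rot: [[-0.984, -0.176, 0.002], [-0.176, 0.984, 0.003], [-0.003, 0.002, -1.0]]
wrist_force: [-0.3, 0.7, 0.7]
grip_width: 85.2
```

>>> move_arm(newtons=50, series=[[85,0,2,-10,0,0,0],[85,0,2,-25,0,0,0],[85,0,2,-38,0,0,0],[85,0,2,-40,0,0,0],[85,0,2,-40,0,0,0],[55,0,2,-40,0,0,0],[55,0,2,-40,0,0,0],[55,0,2,-40,0,0,0],[55,0,2,-40,0,0,0],[55,0,2,-40,0,0,0]])

```text
time_s: 11.05
position: [509.3, -357.2, 79.3]
ee_rot: [[-0.984, -0.176, 0.004], [-0.176, 0.984, 0.002], [-0.004, 0.001, -1.0]]
wrist_force: [-0.7, 1.1, 7.2]
grip_width: 67.9
```

>>> move_arm(series=[[55,0,0,10,0,0,0],[55,0,0,35,0,0,0],[55,0,0,80,0,0,0],[55,0,0,120,0,0,0],[55,5,25,135,0,0,0],[55,12,65,140,0,0,0],[55,18,110,140,0,0,0],[55,24,155,140,0,0,0],[55,30,200,140,0,0,0],[55,36,245,140,0,0,0],[55,41,290,140,0,0,0],[55,45,325,140,0,0,0]])

```text
time_s: 12.25
position: [554.3, -29.7, 220.4]
ee_rot: [[-0.984, -0.177, 0.005], [-0.177, 0.984, 0.002], [-0.005, 0.001, -1.0]]
wrist_force: [0.3, -0.9, -1.8]
grip_width: 68.0
```

>>> move_arm(series=[[55,0,10,0,0,0,0],[55,0,12,0,0,0,0],[55,0,12,-20,0,0,0],[55,0,12,-40,0,0,0],[55,0,12,-48,0,0,0],[55,0,12,-48,0,0,0]])

```text
time_s: 12.85
position: [553.5, -18.8, 171.7]
ee_rot: [[-0.985, -0.175, 0.003], [-0.175, 0.985, 0.002], [-0.003, 0.001, -1.0]]
wrist_force: [0.6, -0.7, -0.9]
grip_width: 67.8
```

Run:
```python
from h import *
s=r.get_state();p=s["position"];print(p,s["grip_width"],s["wrist_force"])
f=viewer.grab_frame("side");t=viewer.grab_frame("top")
P=cloud(f).reshape(-1,3);Q=P[(np.hypot(P[:,0]-p[0],P[:,1]-p[1])<50)&(P[:,2]<p[2]-20)&(P[:,2]>p[2]-85)&(P[:,2]>75)]
q=least_squares(lambda x:np.hypot(Q[:,0]-x[0],Q[:,1]-x[1])-34.5,p[:2],loss="soft_l1",f_scale=2);print(len(Q),q.x,np.percentile(Q[:,2],[1,5,99]))
for lo,hi in((0.,.35),(.65,1)):
    z=np.quantile(Q[:,2],[lo,hi]);W=Q[(Q[:,2]>=z[0])&(Q[:,2]<=z[1])];print(z,least_squares(lambda x:np.hypot(W[:,0]-x[0],W[:,1]-x[1])-34.5,p[:2],loss="soft_l1",f_scale=2).x)
for g in(f,t): print("nar",ring(g,p[:2],33.5,p[2]-6,p[2]+8),"mid",ring(g,(554,-18),42.5,62,71))
a=f["image"][120:270,180:350,::-1];b=t["image"][130:240,190:310,::-1]
cv2.imwrite("pics/g.png",np.hstack([cv2.resize(a,(440,388),interpolation=cv2.INTER_CUBIC),cv2.resize(b,(360,388),interpolation=cv2.INTER_CUBIC)]))
```

```text
[553.54518346 -18.76201822 171.67145276] 67.78608778764719 [ 0.61267234 -0.65141913 -0.94861951]
342 [554.7665582  -19.91434972] [ 95.57664056 100.32570732 151.03468872]
[ 94.42288259 118.26055144] [555.13907092 -20.56435607]
[134.24030923 151.56553466] [554.87491304 -19.21469579]
nar (106, array([553.6, -16.8]), np.float64(2.78), np.float64(172.4)) mid (81, array([555.7, -18.2]), np.float64(1.47), np.float64(66.2))
nar 0 mid 0
```

View pics/g.png

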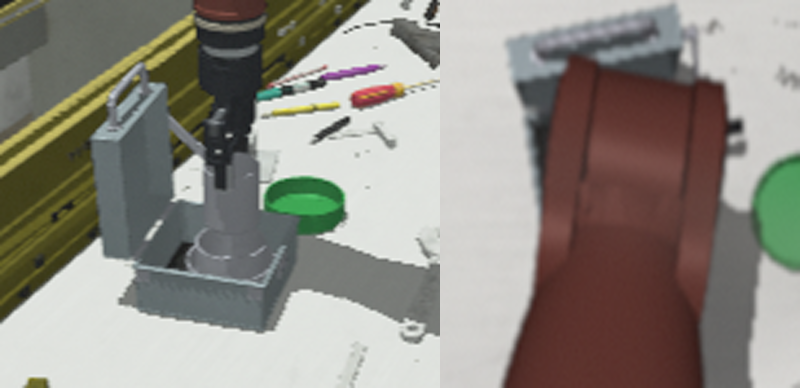

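The narrow cup is upright and over the mid cup within about 2 mm. I'll lower it, slowing at the end.

>>> move_arm(series=[[55,1,1.5,-12,0,0,0],[55,1,1.5,-28,0,0,0],[55,1,1.5,-44,0,0,0],[55,1,1.5,-56,0,0,0],[55,1,1.5,-64,0,0,0],[55,1,1.5,-68,0,0,0],[55,1,1.5,-71,0,0,0],[55,1,1.5,-72,0,0,0],[55,1,1.5,-72,0,0,0]])

```text
time_s: 13.85
position: [555.9, -17.1, 101.4]
ee_rot: [[-0.984, -0.176, 0.006], [-0.176, 0.984, 0.002], [-0.006, 0.001, -1.0]]
wrist_force: [-0.5, 0.1, -1.2]
grip_width: 67.8
```

>>> move_arm(series=[[55,0,0,-1.5,0,0,0],[55,0,0,-3,0,0,0],[55,0,0,-4,0,0,0],[55,0,0,-5,0,0,0],[55,0,0,-5,0,0,0]])

```text
time_s: 14.35
position: [555.8, -17.1, 96.2]
ee_rot: [[-0.984, -0.176, 0.006], [-0.176, 0.984, 0.002], [-0.006, 0.001, -1.0]]
wrist_force: [-0.8, -0.7, -2.5]
grip_width: 68.4
```

>>> move_arm(series=[[55,0,0,-1,0,0,0],[55,0,0,-2,0,0,0],[55,0,0,-3,0,0,0],[55,0,0,-3,0,0,0]])

```text
time_s: 14.75
position: [556.4, -17.1, 94.3]
ee_rot: [[-0.984, -0.176, 0.007], [-0.176, 0.984, 0.002], [-0.008, 0.0, -1.0]]
wrist_force: [-2.5, -1.1, 9.1]
grip_width: 67.8
```

Bottomed at exactly the expected 94.3. Release and rise.

>>> move_arm(series=[[70,0,0,0,0,0,0],[80,0,0,0,0,0,0],[85,0,0,0.5,0,0,0],[85,0,0,0.5,0,0,0],[85,0,0,15,0,0,0],[85,0,0,45,0,0,0],[85,-20,-10,90,0,0,0],[60,-60,-30,120,0,0,0],[30,-110,-60,120,0,0,0],[0,-160,-90,120,0,0,0],[0,-165,-95,120,0,0,0]])

```text
time_s: 15.85
position: [388.5, -112.6, 214.4]
ee_rot: [[-0.985, -0.175, 0.007], [-0.175, 0.985, 0.001], [-0.007, 0.0, -1.0]]
wrist_force: [-0.3, 0.0, 0.2]
grip_width: 27.5
```

Run:
```python
from h import *
np.set_printoptions(precision=1,suppress=True)
s=r.get_state();p=s["position"];print(p,s["grip_width"],s["wrist_force"],s["qpos"])
f=viewer.grab_frame("side");t=viewer.grab_frame("top");np.savez("top1.npz",**t);np.savez("side1.npz",**f)
for g in(f,t): print("nar",ring(g,(555,-18),33,91,101),"mid",ring(g,(555,-18),42.5,63,71))
yaw=.18;ux=np.array([np.cos(yaw),np.sin(yaw),0]);uy=np.array([-ux[1],ux[0],0]);o=np.array([567.2,-9.5,0])
for g in(f,t):
    P=cloud(g);C=g["image"].astype(int).max(-1);L=(P-o)@np.c_[ux,uy,[0,0,1]]
    m=(C<70)&(abs(L[...,0]-25)<40)&(L[...,1]<-95)&(L[...,1]>-170)&(L[...,2]>95)&(L[...,2]<130)
    Q=L[m];print("knob case frame",len(Q),np.median(Q,0),np.percentile(Q,[5,95],axis=0) if len(Q) else 0)
    m=(L[...,1]<-86)&(L[...,1]>-115)&(L[...,0]>-60)&(L[...,0]<120)&(L[...,2]>60)&(L[...,2]<260)
    Q=L[m]
    for z in range(60,260,30):
        W=Q[(Q[:,2]>=z)&(Q[:,2]<z+30)]; print("  link z",z,len(W),np.median(W,0) if len(W) else "", W[:,1].min() if len(W) else "")
    print("pred knob px",[d["point"] for d in viewer.spot_point("stay_knob","side" if g is f else "top")[:1]])
```

```text
[ 388.5 -112.6  214.4] 27.545652977576424 [-0.3  0.   0.2] [-26.7   5.  -29.7  55.    0.2 -36.8]
nar (104, array([557.1, -16.8]), np.float64(2.11), np.float64(95.2)) mid (97, array([555.2, -18.8]), np.float64(5.01), np.float64(66.5))
nar (64, array([555.3, -17.2]), np.float64(0.44), np.float64(96.6)) mid (66, array([553.4, -18.5]), np.float64(0.4), np.float64(66.6))
knob case frame 15 [  24.3 -120.5  121.7] [[  20.1 -134.6  118.5]
 [  29.  -103.6  123.2]]
  link z 60 50 [ -4.6 -92.4  74.8] -100.83537127341621
  link z 90 63 [ 20.  -94.5 105.8] -114.4298863797807
  link z 120 72 [ 48.4 -97.7 134. ] -113.5306809627514
  link z 150 55 [ 82.3 -98.5 162.1] -104.89308139621842
  link z 180 3 [ 94.9 -89.2 184.1] -100.50844634136371
  link z 210 2 [ 95.4 -87.3 223. ] -88.38930042232857
  link z 240 0  
pred knob px [[268.4, 178.9]]
knob case frame 29 [  25.5 -122.1  121.2] [[  22.2 -135.7  114.7]
 [  29.5 -106.2  124.9]]
  link z 60 18 [-16.4 -92.4  72.6] -95.24118064501056
  link z 90 32 [ 19.2 -95.1 115.2] -114.44102066365843
  link z 120 31 [ 32.5 -99.1 128.7] -114.57234944572697
  link z 150 24 [ 78.4 -97.9 168.4] -100.79239260918942
  link z 180 20 [103.9 -96.1 188.9] -102.67802667613529
  link z 210 0  
  link z 240 0  
pred knob px [[283.5, 168.5]]
```

Both cups are nested: narrow rim z 96, mid rim z 66.6, centres within 2 mm. Next I tilt the closed gripper 45° along the knob's path and move to a point in front of the knob.

>>> move_arm(series=[[0,20,-15,0,1.4,-7.9,0],[0,50,-25,0,2.9,-15.8,0],[0,85,-25,0,4.3,-23.6,0],[0,120,-22,-10,5.7,-31.5,0],[0,150,-20,-30,7.2,-39.4,0],[0,175,-20,-50,8.1,-44.3,0],[0,190,-20,-65,8.1,-44.3,0],[0,195,-20,-70.5,8.1,-44.3,0],[0,195,-20,-70.5,8.1,-44.3,0],[0,195,-20,-70.5,8.1,-44.3,0]])

```text
time_s: 17.05
position: [587.0, -132.1, 144.7]
ee_rot: [[-0.69, -0.177, 0.702], [-0.121, 0.984, 0.129], [-0.713, 0.004, -0.701]]
wrist_force: [0.1, -0.0, 0.4]
grip_width: -0.1
```

Run:
```python
from h import *
s=r.get_state();print(s["position"],s["grip_width"],s["wrist_force"],np.array(s["ee_rot"]).round(2).tolist(),s["qpos"])
f=viewer.grab_frame("side");t=viewer.grab_frame("top")
a=f["image"][120:260,200:350,::-1];b=t["image"][110:220,230:350,::-1]
cv2.imwrite("pics/i.png",np.hstack([cv2.resize(a,(440,410),interpolation=cv2.INTER_CUBIC),cv2.resize(b,(360,410),interpolation=cv2.INTER_CUBIC)]))
```

```text
[ 586.96240588 -132.14847092  144.73954307] -0.09672417690587969 [ 0.08544657 -0.00512038  0.44361577] [[-0.69, -0.18, 0.7], [-0.12, 0.98, 0.13], [-0.71, 0.0, -0.7]] [-34.700489    15.58179002 -52.59037466 -13.87078578  30.35231586
 -34.81378066]
```

View pics/i.png

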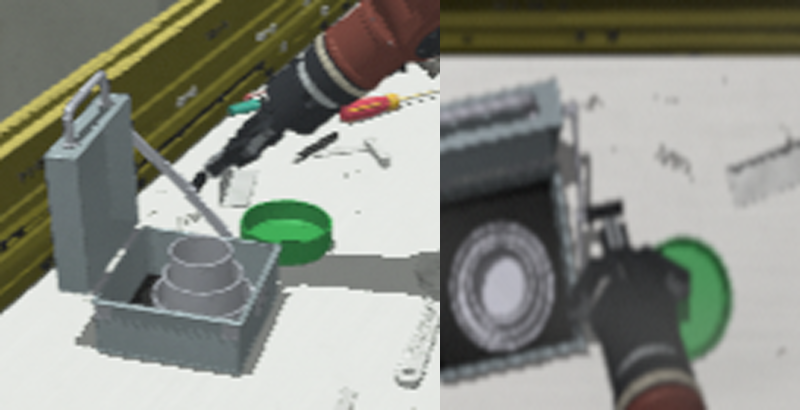

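Picture: fingertips are just in front of and above the knob, right view (605,215). Nothing else is touching. Push in steps.

>>> move_arm(series=[[0,4,1,-6,0,0,0],[0,7,1.4,-11,0,0,0],[0,12,2.4,-17,0,0,0],[0,17,3,-23,0,0,0],[0,21,4,-28,0,0,0],[0,21,4,-28,0,0,0]])

```text
time_s: 17.75
position: [608.1, -128.2, 116.4]
ee_rot: [[-0.69, -0.177, 0.702], [-0.121, 0.984, 0.129], [-0.714, 0.004, -0.701]]
wrist_force: [0.2, -0.0, -0.8]
grip_width: -0.3
```

```bash
cat > k.py <<'E'
from h import *
np.set_printoptions(precision=1,suppress=True)
yaw=.18;ux=np.array([np.cos(yaw),np.sin(yaw),0]);uy=np.array([-ux[1],ux[0],0]);o=np.array([567.2,-9.5,0]);R=np.c_[ux,uy,[0,0,1]]
s=r.get_state();print(s["position"],s["wrist_force"])
fs={c:viewer.grab_frame(c) for c in("side","top")}
for c,g in fs.items():
    for n in("stay_knob","handle"):
        for d in viewer.spot_point(n,c)[:2]: w=world(g,d["point"]);print(c,n,np.array(d["point"]),round(d["p"],2),w,(w-o)@R)
    P=(cloud(g)-o)@R;m=(abs(P[...,1])<45)&(P[...,2]>120)&(P[...,2]<300)&(P[...,0]<130)&(P[...,0]>-130);Q=P[m]
    if len(Q): i=Q[:,2]>Q[:,2].max()-14;print(c,"top of lid/handle",Q[:,2].max(),np.median(Q[i],0))
f,t=fs["side"],fs["top"]
a=f["image"][120:260,200:350,::-1];b=t["image"][110:220,230:350,::-1]
im=np.hstack([cv2.resize(a,(440,410),interpolation=cv2.INTER_CUBIC),cv2.resize(b,(360,410),interpolation=cv2.INTER_CUBIC)])
E
python3 - <<'E'
from k import *
cv2.imwrite("pics/j.png",im)
E
```

```text
[ 608.1 -128.2  116.4] [ 0.2 -0.  -0.8]
side stay_knob [263.8 184.6] 0.72 [ 626.4 -119.8  106.4] [  38.5 -119.1  106.4]
side handle [230.8 150.2] 0.9 [667.9  12.  277.4] [102.9   3.1 277.4]
side top of lid/handle 280.8788859669655 [ 97.1   3.5 277.2]
top stay_knob [281.7 162.8] 0.48 [ 626.2 -118.7  109.7] [  38.5 -118.   109.7]
top handle [243.4 143. ] 0.57 [664.2   0.9 276.5] [ 97.2  -7.2 276.5]
top top of lid/handle 283.994430256417 [ 97.7  -0.5 276.8]
```

View pics/j.png

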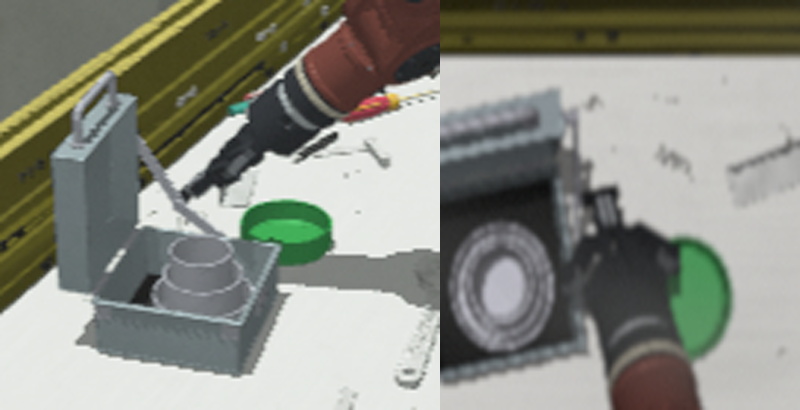

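The stay has visibly begun to fold and the lid has leaned slightly. I'll push further for a clear fold.

>>> move_arm(series=[[0,4,0.7,-6,0,0,0],[0,7,1.3,-12,0,0,0],[0,10.5,2,-18,0,0,0],[0,12.5,2.3,-24,0,0,0],[0,14,2.6,-29,0,0,0],[0,14,2.6,-29,0,0,0]])

```text
time_s: 18.65
position: [621.8, -125.7, 87.5]
ee_rot: [[-0.69, -0.176, 0.702], [-0.121, 0.984, 0.128], [-0.714, 0.004, -0.701]]
wrist_force: [-0.4, -0.6, 1.1]
grip_width: -0.0
```

Run:
```python
from k import *
cv2.imwrite("pics/l.png",im)
```

```text
[ 621.8 -125.7   87.5] [-0.4 -0.6  1.1]
side handle [281.2 169.3] 0.75 [517.8 -27.9 226.3] [-51.9  -9.3 226.3]
side top of lid/handle 230.87510819164493 [-50.9   4.1 227.2]
top stay_knob [247.5 180.4] 0.56 [567.3 -10.1 189.6] [ -0.1  -0.6 189.6]
top handle [253.1 199.4] 0.74 [511.3 -25.3 219.9] [-57.9  -5.5 219.9]
top handle [241.2 158.1] 0.5 [640.1   8.1 125.4] [ 74.9   4.3 125.4]
top top of lid/handle 225.3088087020983 [-57.6   0.7 219.9]
```

View pics/l.png

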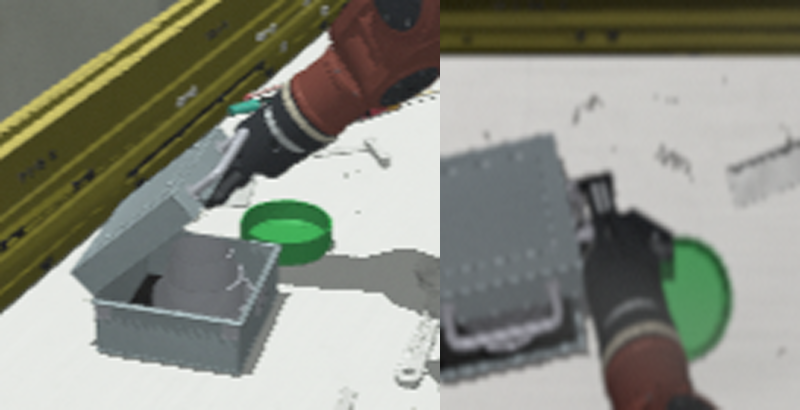

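Run:
```python
from h import *
np.set_printoptions(precision=1,suppress=True)
yaw=.18;ux=np.array([np.cos(yaw),np.sin(yaw),0]);uy=np.array([-ux[1],ux[0],0]);o=np.array([567.2,-9.5,0]);R=np.c_[ux,uy,[0,0,1]]
s=r.get_state();print(s["time_s"],s["position"],s["wrist_force"],s["wrist_torque"])
for c in("side","top"):
    f=viewer.grab_frame(c)
    np.savez(c+"2.npz",**f);P=(cloud(f)-o)@R
    Q=P[(abs(P[...,1])<60)&(P[...,2]>100)&(P[...,2]<290)&(P[...,0]<80)&(P[...,0]>-140)]
    i=Q[:,2]>Q[:,2].max()-14;print(c,Q[:,2].max(),np.median(Q[i],0))
    W=Q[(abs(Q[:,0])<30)&(abs(Q[:,1])<40)];print(np.polyfit(W[:,0],W[:,2],1) if len(W)>5 else len(W))
s=r.get_state();print(s["time_s"],s["position"],s["wrist_force"],s["wrist_torque"])
```

```text
18.95 [ 621.3 -125.7   88.2] [-4.7  0.1 -3.9] [-0.4  1.5  0.1]
side 226.61292178065491 [-57.3  14.6 220.3]
[ -0.4 189.5]
top 226.55148236234527 [-57.   -0.1 219.4]
[ -0.6 187.9]
19.05 [ 621.4 -125.7   88.2] [-3.   0.5 -4.7] [-0.3  1.5  0.2]
```

Pushing the knob brought the lid down to about 0.89 rad. It now rests still, with the upper link on the gripper at about 6 N. It would drop if I withdrew, so I'll lift it back into the self-holding range by moving the tool along the link's opening direction.

>>> move_arm(series=[[0,4,0.7,4,0,0,0],[0,9,1.6,9,0,0,0],[0,14,2.6,14,0,0,0],[0,19,3.5,19,0,0,0],[0,24,4.4,24,0,0,0],[0,28,5.2,28,0,0,0],[0,28,5.2,28,0,0,0]])

```text
time_s: 19.75
position: [650.4, -120.8, 117.5]
ee_rot: [[-0.688, -0.176, 0.704], [-0.122, 0.984, 0.127], [-0.715, 0.002, -0.699]]
wrist_force: [-1.8, -0.6, 1.6]
grip_width: 0.2
```

```bash
cat > q.py <<'E'
from h import *
np.set_printoptions(precision=1,suppress=True)
yaw=.18;ux=np.array([np.cos(yaw),np.sin(yaw),0]);uy=np.array([-ux[1],ux[0],0]);o=np.array([567.2,-9.5,0]);R=np.c_[ux,uy,[0,0,1]]
def lid():
  s=r.get_state();print(s["time_s"],s["position"],s["wrist_force"],s["wrist_torque"],"tcp case",(s["position"]-o)@R)
  for c in("side","top"):
    f=viewer.grab_frame(c)
    np.savez(c+"2.npz",**f);P=(cloud(f)-o)@R
    Q=P[(abs(P[...,1])<48)&(P[...,2]>80)&(P[...,2]<290)&(P[...,0]<125)&(P[...,0]>-140)]
    h=np.hypot(Q[:,0]-84,Q[:,2]-70);m=(h>190)&(h<215);Q=Q[m]
    if len(Q)<5: print(c,len(Q));continue
    a=np.degrees(np.arctan2(Q[:,2]-70,84-Q[:,0]));print(c,len(Q),"handle",np.median(Q,0),"lid rad",np.radians(97.1-np.median(a)).round(3) if 1 else 0)
E
python3 -c "
from q import *
lid()"
```

```text
19.75 [ 650.4 -120.8  117.5] [-1.8 -0.6  1.6] [-0.2  0.8  0.1] tcp case [  62.  -124.4  117.5]
side 58 handle [ 38.8   7.6 273. ] lid rad 0.344
top 129 handle [ 39.5  -0.2 272.5] lid rad 0.339
```

The lid is back at 0.34 rad, self-holding with the stay folded. Back the gripper out along its axis and straighten it.

>>> move_arm(series=[[0,-4,-0.7,-3,0,0,0],[0,-11,-2,3,0,0,0],[0,-25,-5,16,0,0,0],[0,-50,-10,40,0,0,0],[0,-80,-15,70,0,0,0],[0,-110,-20,100,-1.4,7.9,0],[20,-140,-10,135,-2.9,15.8,0],[40,-170,10,170,-4.3,23.6,0],[40,-190,30,200,-5.7,31.5,0],[40,-200,60,225,-7.2,39.4,0],[40,-205,90,240,-8.1,44.3,0],[40,-205,100,240,-8.1,44.3,0]])

```text
time_s: 21.05
position: [444.7, -19.6, 360.7]
ee_rot: [[-0.984, -0.176, 0.01], [-0.176, 0.984, -0.002], [-0.01, -0.003, -1.0]]
wrist_force: [2.6, -0.9, -0.7]
grip_width: 40.0
```

```bash
python3 -c "
from q import *
lid();print(r.get_state()['ee_rot'],r.get_state()['qpos'])"
```

```text
21.05 [444.7 -19.6 360.7] [ 2.6 -0.9 -0.7] [-0.  -0.1  0. ] tcp case [-122.3   12.   360.7]
side 58 handle [ 38.8   5.  273.2] lid rad 0.344
top 128 handle [ 39.6  -0.5 272.2] lid rad 0.339
[[-1.  -0.2  0. ]
 [-0.2  1.   0. ]
 [-0.  -0.  -1. ]] [-11.9   5.2  -7.3  76.9   0.2 -22.2]
```

>>> move_arm(series=[[40,10,1,2,0,0,-8.2],[40,20,2,4,0,0,-16.4],[40,30,3,6,0,0,-24.6],[40,40,4,8,0,0,-32.8],[40,50,5,10,0,0,-41],[40,60,6,10,0,0,-49.2],[40,70,7,10,0,0,-57.4],[40,80,8,10,0,0,-65.6],[40,90,9,10,0,0,-73.8],[40,95,10,10,0,0,-82],[40,95,10,10,0,0,-90],[40,95,10,10,0,0,-90]])

```text
time_s: 22.35
position: [540.3, -8.9, 368.3]
ee_rot: [[-0.177, 0.984, 0.001], [0.984, 0.177, -0.01], [-0.01, -0.001, -1.0]]
wrist_force: [0.2, -0.3, 0.2]
grip_width: 39.9
```

>>> move_arm(series=[[40,10,1,-8,1.4,-8.2,0],[40,20,1,-18,2.9,-16.4,0],[40,32,2,-28,4.5,-24.6,0],[40,39,2.5,-38,4.5,-24.6,0],[40,39,2.5,-45,4.5,-24.6,0],[40,39,2.5,-45,4.5,-24.6,0]])

```text
time_s: 22.95
position: [580.4, -7.0, 323.8]
ee_rot: [[-0.174, 0.893, 0.415], [0.985, 0.162, 0.065], [-0.009, 0.42, -0.907]]
wrist_force: [0.3, 0.1, 0.5]
grip_width: 39.9
```

>>> move_arm(newtons=30, series=[[40,8,1.4,-16,0,0,0],[40,17,3,-35,0,0,0],[40,24,4.3,-49,0,0,0],[40,26,4.6,-54,0,0,0],[40,26,4.6,-54,0,0,0],[0,26,4.6,-54,0,0,0],[0,26,4.6,-54,0,0,0],[0,26,4.6,-54,0,0,0],[0,26,4.6,-54,0,0,0],[0,26,4.6,-54,0,0,0]])

```text
time_s: 23.95
position: [606.9, -2.5, 271.0]
ee_rot: [[-0.174, 0.892, 0.417], [0.985, 0.162, 0.065], [-0.009, 0.422, -0.907]]
wrist_force: [-2.5, -0.1, 6.5]
grip_width: 9.0
```

```bash
python3 -c "
from q import *
lid()
f=viewer.grab_frame('side');cv2.imwrite('pics/m.png',cv2.resize(f['image'][80:260,180:340,::-1],(480,540),interpolation=cv2.INTER_CUBIC))
p=np.array(r.get_state()['position']);d=np.array(r.get_state()['ee_rot'])[:,2];b=(p+3*d-o)@R;print('grasp case',b,'from hinge',np.hypot(b[0]-84,b[2]-70),np.degrees(np.arctan2(b[2]-70,84-b[0])))"
```

```text
23.95 [606.9  -2.5 271. ] [-2.5 -0.1  6.5] [-0.   0.3 -0. ] tcp case [ 40.3  -0.2 271. ]
side 105 handle [ 39.6   8.4 271.6] lid rad 0.341
top 84 handle [ 39.9  13.2 272.4] lid rad 0.338
grasp case [ 41.5  -0.3 268.2] from hinge 202.72165921577079 77.9077130397821
```

View pics/m.png

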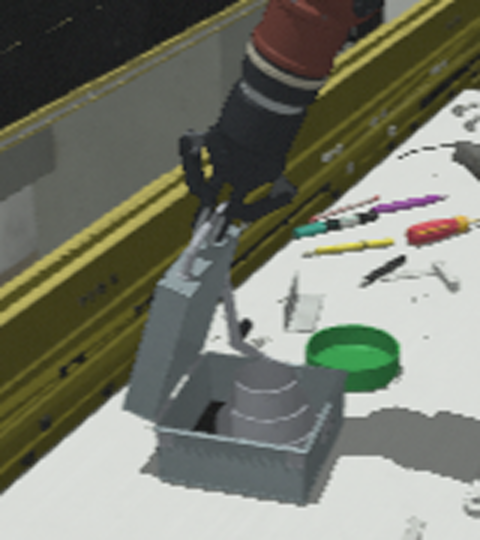

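The handle is gripped: width 9 mm, bar at radius 202.7 from the hinge, stay folded. I'll lower it slowly along the arc.

>>> move_arm(newtons=40, series=[[0,-13.2,-2.4,-3.4,0,0,0],[0,-26.5,-4.8,-7.7,0,0,0],[0,-39.4,-7.2,-13.1,0,0,0],[0,-52,-9.5,-19.3,0,0,0],[0,-64,-11.6,-26.3,0,0,0],[0,-75.6,-13.7,-34.3,0,0,0],[0,-86.5,-15.7,-43,0,0,0],[0,-96.9,-17.6,-52.5,0,0,0],[0,-106.6,-19.4,-62.7,0,0,0],[0,-115.5,-21,-73.5,0,0,0],[0,-115.5,-21,-73.5,0,0,0]])

```text
time_s: 25.2
position: [489.3, -23.2, 195.9]
ee_rot: [[-0.173, 0.894, 0.414], [0.985, 0.161, 0.066], [-0.008, 0.419, -0.908]]
wrist_force: [-3.3, 1.0, -0.1]
grip_width: 8.4
```

```bash
python3 -c "
from q import *
lid()
s=r.get_state();p=np.array(s['position']);d=np.array(s['ee_rot'])[:,2];b=(p+3*d-o)@R;print('grasp case',b,'from hinge',np.hypot(b[0]-84,b[2]-70),np.degrees(np.arctan2(b[2]-70,84-b[0])),s['grip_width'])"
```

```text
25.2 [489.3 -23.2 195.9] [-3.3  1.  -0.1] [0.2 1.3 0.1] tcp case [-79.1   0.5 195.9]
side 108 handle [-77.7   8.5 197.2] lid rad 1.028
top 84 handle [-77.5  -0.  196.8] lid rad 1.028
grasp case [-77.1   0.4 194.1] from hinge 203.3316743405993 37.60537573550776 8.408374717882594
```

>>> move_arm(series=[[0,-7.4,-1.3,-10.3,0,0,0],[0,-14.8,-2.7,-22.4,0,0,0],[0,-21.3,-3.9,-34.9,0,0,0],[0,-27,-4.9,-47.8,0,0,0],[0,-31.7,-5.8,-61.1,0,0,0],[0,-34.6,-6.3,-71.3,0,0,0],[0,-37.1,-6.7,-81.6,0,0,0],[0,-38.5,-7,-88.6,0,0,0],[0,-39.6,-7.2,-95.6,0,0,0],[0,-39.6,-7.2,-95.6,0,0,0]])

```text
time_s: 26.3
position: [450.9, -30.1, 100.9]
ee_rot: [[-0.174, 0.893, 0.414], [0.985, 0.161, 0.067], [-0.007, 0.42, -0.908]]
wrist_force: [4.0, 3.6, -4.6]
grip_width: 8.7
```

```bash
python3 -c "
from q import *
lid()
s=r.get_state();p=np.array(s['position']);d=np.array(s['ee_rot'])[:,2];b=(p+3*d-o)@R;print('grasp case',b,'from hinge',np.hypot(b[0]-84,b[2]-70),np.degrees(np.arctan2(b[2]-70,84-b[0])),s['grip_width'])"
```

```text
26.3 [450.9 -30.1 100.9] [ 4.   3.6 -4.6] [0.7 0.1 0.2] tcp case [-118.1    0.6  100.9]
side 213 handle [-109.9   10.   127.3] lid rad 1.416
top 97 handle [-116.2    0.4  102.4] lid rad 1.534
grasp case [-116.9    0.5   98.5] from hinge 202.8693771698611 8.08460177565676 8.622361842037266
```

Down to about 8°; shut is about 5°. Finish in small steps until it seats.

>>> move_arm(series=[[0,-0.5,0,-3,0,0,0],[0,-0.7,0,-6,0,0,0],[0,-0.9,0,-8.5,0,0,0],[0,-1,0,-10.5,0,0,0],[0,-1,0,-12,0,0,0],[0,-1,0,-12,0,0,0]])

```text
time_s: 27.0
position: [451.0, -30.4, 90.6]
ee_rot: [[-0.174, 0.892, 0.417], [0.985, 0.161, 0.066], [-0.009, 0.422, -0.906]]
wrist_force: [-14.2, 2.5, 29.6]
grip_width: 8.6
```

Seated: bar z 88, 30 N resistance. Ease off, open a little, and back out.

>>> move_arm(series=[[0,0,0,1.5,0,0,0],[24,0,0,1.5,0,0,0],[24,0,0,1.5,0,0,0],[24,0,0,1.5,0,0,0],[24,-4,-0.7,9,0,0,0],[24,-12,-2,27,0,0,0],[24,-27,-5,60,0,0,0],[24,-45,-8,100,0,0,0],[24,-60,-11,135,0,0,0],[24,-80,-14,165,0,0,0],[24,-90,-16,180,0,0,0],[24,-90,-16,180,0,0,0]])

```text
time_s: 28.2
position: [361.0, -47.3, 273.1]
ee_rot: [[-0.173, 0.89, 0.421], [0.985, 0.161, 0.063], [-0.012, 0.426, -0.905]]
wrist_force: [1.2, -0.1, -0.6]
grip_width: 23.8
```

```bash
python3 -c "
from q import *
lid()
fs=[np.load(c+'2.npz') for c in('side','top')]
for f in fs:
    P=(cloud(dict(f))-o)@R;W=P[(abs(P[...,0])<60)&(abs(P[...,1])<60)&(P[...,2]>60)&(P[...,2]<160)];print('lid top plane: slope,z',np.polyfit(W[:,0],W[:,2],1).round(3),len(W))
a=fs[0]['image'][120:260,190:350,::-1];b=fs[1]['image'][130:235,190:310,::-1]
cv2.imwrite('pics/n.png',np.hstack([cv2.resize(a,(440,385),interpolation=cv2.INTER_CUBIC),cv2.resize(b,(360,385),interpolation=cv2.INTER_CUBIC)]))"
```

```text
28.2 [361.  -47.3 273.1] [ 1.2 -0.1 -0.6] [-0.1  0.4 -0. ] tcp case [-209.6   -0.2  273.1]
side 58 handle [-117.9    0.8   92.9] lid rad 1.581
top 100 handle [-118.1   -1.2   93.1] lid rad 1.581
lid top plane: slope,z [  0.  108.5] 727
lid top plane: slope,z [ -0.  107.6] 1457
```

View pics/n.png

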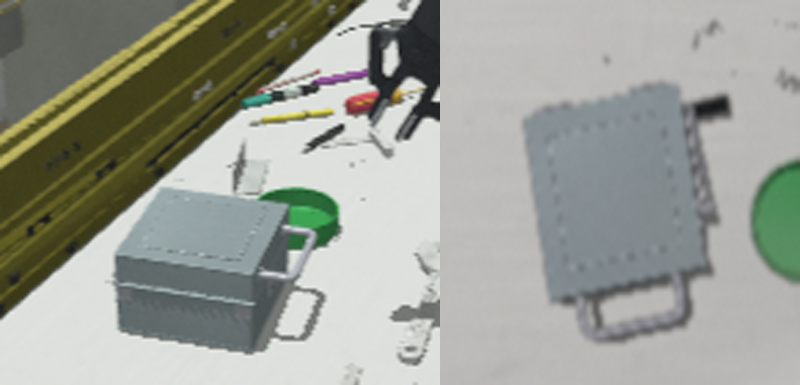

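The lid is flat (slope 0, top z 108), the bar centre is at z 88, and the gripper is clear. Hand in.

```bash
python3 -c "
from station import r
print(r.hand_in())"
```

```text
the job is handed in; nothing more can be done
None
```

The samples are put away, the stay is folded and the lid is fully shut. I handed the job in at about 28 s. `hand_in` gave no verdict.

- **Cups:** I set the middle cup into the wide steel cup in the case, not the green look-alike on the worktop. The narrow cup then went into the middle one. Each touched bottom at the expected height with about 10 N and was released there. Before the lid was closed, the rims measured 66.6 mm and 96 mm above the worktop, and the centres were within about 2 mm of each other. I could not see the cups again once the lid was shut.
- **Stay and lid:** I pushed the knob until the stay clearly folded, and here my estimate was off. The push took the lid down to about 0.89 rad, past the point where it holds itself. It came to rest with the stay's upper link on the gripper's body, at about 6 N. I lifted it back to 0.34 rad, where it held, then gripped the handle and lowered it slowly along its arc.
- **Last checks:** The lid top is level and the handle bar centre is about 88 mm above the worktop, the height given for shut. The lid stayed shut after I let go, and the gripper was clear. The camera's direct lid reading was 1.58 rad against 1.606, because it measures the top of the bar rather than its centre. Pressing the lid home took about 30 N at the wrist.

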